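# Square up a concrete sample plaque in the gluing jig

## Robot

A 7-joint arm with a two-finger parallel gripper is mounted at the origin on the work surface. World frame = base frame: x ahead of the robot, y to its left, z up, the work surface at z = 0. Lengths are in m, angles in rad, forces in N, time in s.
With the tool pointing down it reaches from about 0.4 to 0.75 m from the base axis. Payload 19.5 kg.
Tool frame: the origin (TCP) lies midway between the tips of the shut fingers; the grasp point (between the pads) lies 19 mm behind it; z points along the fingers, y is the line along which they close (so a half turn about z gives the same grasp; the last joint's range is limited). The gripper opens to 85 mm and grips with 20 to 120 N. Pads are 22 mm wide; open, the fingers measure 114 mm over their backs; the gripper's body (76 mm by 85 mm) begins 54 mm behind the grasp point. The pads swing forward as they close: fully open they stand 13 mm farther back than shut.
Start: joints at [-1.373, 0.707, -0.028, 1.485, 0.022, 0.951, -0.075], TCP at [0.137, 0.559, 0.231] pointing down, gripper open.
Joint ranges: [-2.71, 2.71], [-0.32, 2.16], [-1.57, 1.52], [0, 2.45], [-1.46, 4.6], [0, 2.02], [-2.83, 2.83]. Speed limits (rad/s): [1.89, 1.89, 2.57, 2.57, 3.01, 3.01, 3.01].

## Interface

Orientations are given as a 3x3 rotation matrix whose columns are the frame's x, y, z axes.
In Python, from bench import robot gives the robot as it stands. The module is installed in compiled form; this text tells all that it offers.
- The arm moves only by the tool drive_tool, never from a script. Its argument "increments" is a list of rows, each an object with "fingers": the closure in counts, from 0 (fully open) to 255 (shut); "dp": the shift along the tool's x, y, z in m, a list of three; "angular": the turn, a rotation vector about the tool's x, y, z in rad, a list of three. In form: [{"fingers": fingers, "dp": [x, y, z], "angular": [wx, wy, wz]}, ...]. A call has exactly 5 rows; each row is the pose to reach, as a shift and turn from the pose commanded when the call began, along the tool's axes at that moment; what a row does not reach only later rows make up. A row lasts 1/8 s, in which the tool goes at most 62.5 mm and 10.7 degrees, less where a joint would pass 70% of its speed; a pose out of reach is approached as far as the arm can. A call with a gripper value outside its range is refused whole. The fingers move at their own pace and stop on an object; "grip_force" is the grip in N (left out, the last holds). Time passes only in rows, so rows that repeat a pose let the fingers close, or fill a call up. It gives the time, the measured TCP pose, the force and the opening at its end, in the units of the state.
- robot.get_state(): the state, without advancing time (a new reading comes with each control period).
- robot.camera(name): name is "side" or "top" or "wrist"; returns a dict with "pixels" (480x640x3 uint8, red, green, blue), "range_z" (480x640 float32, m along the optical axis (not along the pixel's ray), 0 where there is no reading), "fx", "fy", "cx", "cy" (pixels), "pose" (4x4, takes a point from camera to world coordinates). Camera axes: x right, y down, z forward; pixel columns grow to the right and rows downward; lengths in m; the calibration is good to about 2 mm. The wrist camera is an equidistant fisheye: a pixel r from the principal point sees the ray r / f radians off the axis. A picture is of the moment at which its call begins.
- robot.finish_job(): hands the job in, once; it reports no verdict.
Trained networks look in a picture, given as the dict that the camera call returned (one of the last four; its "shot" number tells which), for a name from the list of things; names that differ only in an ending like _2 or _b are one class to them, and where a whole thing is asked for, a point or a joint stands for the part that bears it (a point fixed in the world has none). Each returns a list of dicts, best first, with "score" (0 to 1); they miss things now and then, are a little off and sometimes report something else, mostly with a low value. They report only what shows in the picture. A call takes as long as a camera call. They do not tell look-alikes from the thing itself.
- robot.silhouettes(picture, label): "region" (480x640 bool, what is visible of it) and "box" ([centre column, centre row, width, height] in pixels, round what is visible of it).
The state is a dict: "t": time; "joint_positions": joint angles; "qd": joint speeds; "joint_torque": joint torques, N m; "tool_pos": TCP position; "tcp_rot": TCP orientation; "contact_force": force on the tool from outside, world axes, zero at the start; "ft_torque": the same for the moment, N m; "gripper_width": finger opening in m.
Only numpy, scipy, OpenCV 4.12 (cv2) and the standard library are available. Lean on these libraries where they do the work, as an engineer would, in place of code of your own. Each camera call takes 0.05 s, during which the arm holds its last target. There are 200 camera calls.

## Task

Take the taller of the two concrete plaques out of the drying rack, stand it on its lower edge, just as it stood before, in the slot of the gluing jig, and let go of it. Then pick up the setting square, set its foot flat on the jig's plate in front of the middle of the plaque and press its upright leg firmly against the plaque, so that foot and leg are both flush and the plaque stands upright, tight against the ribs behind it; finish while still gripping the square and pressing it there. Leave the other plaque, the mug and the round sample where they are.

Things in the scene. Friction and masses are not known exactly. Their poses are not given: they have to be found in the camera images.
- plaque: the taller grey concrete plaque, 12 mm thick (its x), 110 mm wide (y), 120 mm tall (z), 0.2 to 0.4 kg, loose. Starts standing upright in one of the rack's two slots. Origin at the centre of its underside, z up. Take it by its thickness near the top edge, from above.
- spare: the lower grey concrete plaque, 12 x 110 x 70 mm, same axes and origin as the tall one, loose, standing in the rack's other slot 74 mm away. Stays there.
- rack: fixed wooden drying rack, base 150 (x) x 130 (y) x 10 mm, origin at the centre of its underside. Two slots along its y at x = -37 and +37 mm, 15 mm wide, between short posts whose tops are 40 mm above the desk; the plaques stand on its base at 10 mm height.
- square: loose aluminium setting square, an L 115 mm tall, 0.35 kg, standing on its foot. Origin at its heel: underside, mid-width, in the plane of the leg's outer face, which faces +x. Foot: from the heel 120 mm to -x, 36 mm wide (y) in the lowest 10 mm, 18 above, 26 high. Upright leg: 18 mm thick (y), x from -36 to 0, up to z = 115. Take the leg across its thickness from above, about 75 mm up.
- jig: fixed plywood gluing jig, a plate with flat top 32 mm above the desk, x -145 to +55 mm, y -85 to +85. Origin on the desk under the middle of its slot, z up. The slot runs along y, 122 mm long, 18 mm wide (x -9 to +9), 20 mm deep (floor 12 mm above the desk). The square belongs on the -x side of the slot, foot to -x, and is pressed towards +x.
- ribs (a point): point midway between the jig's two aluminium ribs, in the plane of their front faces (jig x = +9 mm, in line with the slot's rear wall), at their top, 112 mm above the desk. Ribs 22 mm wide, centred at jig y = -44 and +44: 66 mm of free gap for a finger behind the plaque. A plaque is loose in the slot until pressed; tight against the ribs, its middle is at jig x = +3 mm, its front face at -3 mm.
- mug: white mug, 80 mm across, 90 mm tall, origin under its centre; to be left alone.
- puck: round porous concrete sample, 100 mm across, 40 mm tall, origin under its centre; to be left alone.
Not all that is in view belongs to the job. Leave any pink or yellow look-alike of the square alone.

How it is judged:
By the outcome, as a careful person would: the job done as asked, in the order asked, and still so for the second after the job is handed in, while the arm keeps its last pose, push and grip.
It also fails if it takes over 64 s, if anything falls off the work surface, if the arm or the gripper's body presses on something with over 40 N, if the wrist force passes 120 N, or if a joint passes its speed limit or range.

## Working session

There is one attempt and no reset: what is moved stays moved. The work goes in short steps, Python scripts to look and compute and a tool call to move; the robot and the scene stay as the last step left them, time stands still between calls to the robot, and variables do not carry over. Pictures are saved under pics/ and viewed, on a budget of 10 in all, crops included, one or two more only if the job needs it, and the job is handed in when it is done.

Besides the shell and the picture viewer there is one more tool, called after "Request:" as a command line: name --argument value ..., lists and objects as JSON in quotes. drive_tool: Moves the arm, as the interface text tells. Its arguments: {"type":"object","properties":{"increments":{"type":"array","items":{"type":"object","properties":{"fingers":{"type":"number"},"dp":{"type":"array","items":{"type":"number"}},"angular":{"type":"array","items":{"type":"number"}}}}},"grip_force":{"type":"number"}},"required":["increments"]}

```bash
mkdir -p pics; cat > h.py <<'E'
import numpy as np, cv2
from bench import robot
def pts(c,mask=None):
    z=c["range_z"]; v,u=np.nonzero((z>0)&(mask if mask is not None else True))
    d=z[v,u]; P=np.c_[(u-c["cx"])/c["fx"]*d,(v-c["cy"])/c["fy"]*d,d]
    T=np.array(c["pose"]); return P@T[:3,:3].T+T[:3,3],u,v
def save(c,n): cv2.imwrite("pics/"+n,cv2.cvtColor(c["pixels"],cv2.COLOR_RGB2BGR))
E
python3 - <<'E'
from h import *
s=robot.get_state(); print({k:np.round(v,3).tolist() for k,v in s.items()})
for n in ["top","side"]:
    c=robot.camera(n); save(c,n+".png"); print(n,np.round(c["pose"],3).tolist(),c["fx"])
    for l in ["plaque","spare","rack","square","jig","mug","puck"]:
        for r in robot.silhouettes(c,l)[:3]:
            if r["score"]<.2: continue
            P,_,_=pts(c,r["region"])
            print(l,round(r["score"],2),np.round(r["box"]).tolist(),np.round(np.median(P,0),3),np.round(P.min(0),3),np.round(P.max(0),3))
E
```

```text
{'t': 0.0, 'joint_positions': [-1.373, 0.707, -0.028, 1.485, 0.022, 0.951, -0.076], 'qd': [-0.001, 0.001, -0.001, 0.001, -0.001, -0.001, -0.001], 'joint_torque': [-0.001, -88.323, 1.235, -23.617, 0.017, 0.007, -0.0], 'tool_pos': [0.136, 0.558, 0.231], 'tcp_rot': [[-0.971, 0.237, -0.0], [0.237, 0.971, -0.001], [-0.0, -0.001, -1.0]], 'contact_force': [0.878, 0.74, -0.603], 'ft_torque': [-0.017, 0.021, 0.001], 'gripper_width': 0.085}
top [[-0.024, -0.998, 0.061, 0.468], [-1.0, 0.024, -0.012, 0.072], [0.011, -0.061, -0.998, 1.148], [0.0, 0.0, 0.0, 1.0]] 573.0874153888443
plaque 0.67 [223.0, 258.0, 29.0, 64.0] [0.505 0.257 0.112] [0.452 0.239 0.005] [0.569 0.297 0.133]
spare 0.94 [189.0, 249.0, 24.0, 57.0] [0.528 0.327 0.073] [0.475 0.31  0.008] [0.581 0.349 0.083]
rack 0.62 [214.0, 255.0, 83.0, 83.0] [0.518 0.298 0.009] [ 0.435  0.206 -0.006] [0.599 0.385 0.133]
square 0.92 [283.0, 276.0, 61.0, 46.0] [0.471 0.152 0.023] [ 0.43   0.096 -0.005] [0.514 0.212 0.119]
square 0.69 [350.0, 340.0, 52.0, 47.0] [0.341 0.026 0.024] [ 0.29  -0.028 -0.001] [0.39  0.079 0.118]
square 0.69 [237.0, 360.0
[... 846 characters left out ...]
24.0, 237.0, 71.0, 43.0] [0.475 0.246 0.01 ] [ 0.435  0.209 -0.001] [0.555 0.383 0.042]
square 0.86 [251.0, 250.0, 62.0, 54.0] [0.479 0.123 0.033] [ 0.372  0.065 -0.001] [0.547 0.226 0.117]
square 0.85 [240.0, 319.0, 25.0, 111.0] [0.345 0.031 0.027] [ 0.286 -0.031 -0.001] [0.421 0.12  0.117]
square 0.77 [149.0, 263.0, 70.0, 86.0] [0.331 0.24  0.028] [ 0.247  0.222 -0.002] [0.435 0.424 0.117]
jig 0.79 [424.0, 341.0, 170.0, 138.0] [ 0.523 -0.207  0.032] [ 0.445 -0.299 -0.002] [ 0.714 -0.054  0.114]
mug 0.77 [332.0, 200.0, 40.0, 59.0] [0.7   0.144 0.059] [ 0.673  0.114 -0.003] [0.85  0.301 0.092]
puck 0.69 [376.0, 243.0, 54.0, 44.0] [0.663 0.001 0.039] [ 0.627 -0.041 -0.002] [0.73  0.076 0.046]
```

```bash
python3 - <<'E'
import cv2,numpy as np
t=cv2.imread("pics/top.png")[100:410,150:550]; cv2.imwrite("pics/topc.png",cv2.resize(t,None,fx=2,fy=1.9))
E
```

```text
(no output)
```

View pics/topc.png

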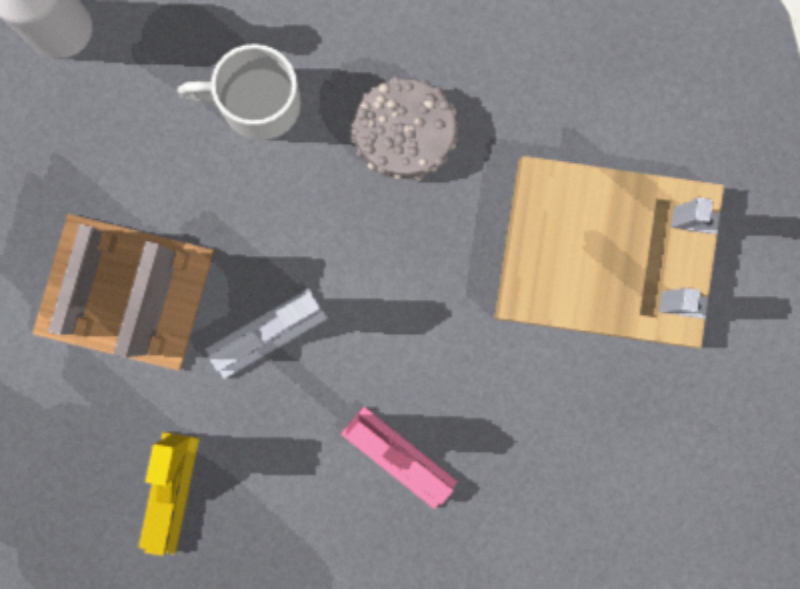

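View pics/side.png

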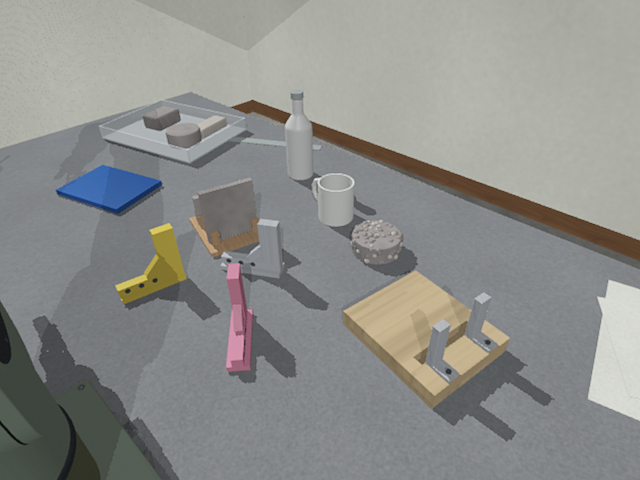

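The tall plaque is at top pixel (223,258), or crop (147,300): its top is at z = 0.13, while the other plaque at (189,249) tops out at about 0.08. There are three squares in the top view: silver (283,276), pink (350,340) and yellow (237,360). The silver aluminium one is meant, and the enlarged crop confirms it at (265,335). The jig is at (456,232), with its slot and ribs on the right, towards world -y. Next I'll take exact measurements.

```bash
python3 - <<'E'
from h import *
def rect(P):
    (c,wh,a)=cv2.minAreaRect((P[:,:2]*1000).astype(np.float32)); return np.round(c,1),np.round(wh,1),round(a,1)
for n in ["top","side"]:
    c=robot.camera(n); P,u,v=pts(c)
    def sel(x0,x1,y0,y1,z0,z1): return P[(P[:,0]>x0)&(P[:,0]<x1)&(P[:,1]>y0)&(P[:,1]<y1)&(P[:,2]>z0)&(P[:,2]<z1)]
    print(n)
    for k,b in dict(plaquetop=(.43,.6,.2,.31,.122,.14),plaquemid=(.43,.6,.2,.31,.06,.12),sparetop=(.43,.6,.3,.36,.07,.09),jig=(.43,.67,-.32,-.05,.026,.038),ribs=(.43,.67,-.32,-.05,.1,.12),slotfl=(.46,.63,-.27,-.2,.005,.02),leg=(.4,.53,.08,.215,.108,.125),foot=(.4,.53,.08,.215,.018,.032),low=(.4,.53,.08,.215,.006,.032)).items():
        Q=sel(*b)
        if len(Q)>5:
            m=Q.mean(0); w,V=np.linalg.eigh(np.cov(Q[:,:2].T)); d=V[:,1]
            print(k,len(Q),*rect(Q),"mean",np.round(m*1000,1),"dir",round(np.degrees(np.arctan2(d[1],d[0]))%180,1),"medz",round(np.median(Q[:,2])*1000,1))
E
```

```text
top
plaquetop 451 [505.6 260.3] [ 13.4 109.6] 74.2 mean [505.5 259.9 128.4] dir 163.8 medz 128.5
plaquemid 340 [523.1 261.3] [130.7  60.9] 17.5 mean [504.  255.1  90.7] dir 164.6 medz 91.1
sparetop 438 [528.5 330.5] [ 13.5 109.6] 73.4 mean [528.1 330.1  77.9] dir 163.9 medz 78.2
jig 7670 [ 547.4 -186.8] [201.6 171. ] 80.1 mean [ 547.7 -178.3   30.9] dir 76.8 medz 30.8
ribs 225 [ 536.6 -246.1] [ 15.1 109.9] 79.9 mean [ 537.3 -245.5  109.6] dir 170.0 medz 110.2
slotfl 475 [ 539.7 -233.8] [ 15.6 121.3] 80.2 mean [ 540.2 -234.7   11.5] dir 170.0 medz 11.2
leg 199 [492.1 117.9] [17.9 35.9] 29.9 mean [492.1 117.8 113.7] dir 119.8 medz 113.7
foot 293 [469.8 155.9] [ 19.  115.4] 30.2 mean [456.  178.7  24.7] dir 117.3 medz 24.6
low 737 [481.7 160.7] [ 61.5 120.2] 30.2 mean [463.  164.9  15.4] dir 117.1 medz 10.9
side
plaquetop 356 [504.4 259.7] [ 15.2 110. ] 74.2 mean [502.7 258.4 127.7] dir 163.6 medz 128.6
plaquemid 1381 [503.6 255.6] [ 15.1 110.6] 69.7 mean [501.6 256.2  90.5] dir 163.6 medz 90.8
sparetop 43 [480.4 342.7] [11.7 12.1] 73.9 mean [479.4 341.9  76.7] dir 141.5 medz 77.7
jig 8885 [ 546.9 -186.4] [201.9 173. ] 79.9 mean [ 537.4 -187.1   32.3] dir 72.3 medz 32.3
ribs 429 [ 536.1 -246.4] [ 15.1 111.6] 79.9 mean [ 530.5 -247.1  109.4] dir 169.8 medz 111.5
slotfl 246 [ 545.9 -226.7] [ 10.3 112.9] 79.6 mean [ 554.6 -227.1   13.6] dir 169.8 medz 12.9
leg 185 [491.8 118.1] [20.7 37.2] 29.5 mean [490.4 115.8 113.7] dir 121.5 medz 114.6
foot 438 [470.2 154.1] [ 22.4 120.9] 30.8 mean [464.2 155.2  24.8] dir 117.1 medz 25.5
low 846 [496.1 168.9] [ 98.6 121.2] 30.0 mean [465.1 148.5  18.4] dir 117.9 medz 18.4
```

```bash
cat >> h.py <<'E'
from scipy.spatial.transform import Rotation as Ro
def go(p,yaw):
    s=robot.get_state(); R=np.array(s["tcp_rot"]); y=np.radians(yaw)
    Y=np.array([np.cos(y),np.sin(y),0]); Z=np.array([0,0,-1.]); T=np.c_[np.cross(Y,Z),Y,Z]
    print("t",s["t"],"pos",np.round(s["tool_pos"],4),"yaw",round(np.degrees(np.arctan2(R[1,1],R[0,1])),2),"F",np.round(s["contact_force"],1),"w",round(s["gripper_width"],4))
    print("dp",np.round(R.T@(np.array(p)-s["tool_pos"]),4),"ang",np.round(Ro.from_matrix(R.T@T).as_rotvec(),4))
E
python3 -c "
from h import *
go([.505,.260,.22],73.9)"
```

```text
t 0.9 pos [0.1365 0.5585 0.2312] yaw 76.26 F [0.1 0.2 0.3] w 0.0853
dp [-0.4288 -0.2024  0.0113] ang [-0.0002  0.      0.0412]
```

Request:
drive_tool --increments '[{"fingers": 0,"dp": [-0.055,-0.026,0.002],"angular": [0,0,0.01]},{"fingers": 0,"dp": [-0.11,-0.052,0.004],"angular": [0,0,0.02]},{"fingers": 0,"dp": [-0.165,-0.078,0.006],"angular": [0,0,0.03]},{"fingers": 0,"dp": [-0.22,-0.104,0.008],"angular": [0,0,0.041]},{"fingers": 0,"dp": [-0.275,-0.13,0.01],"angular": [0,0,0.041]}]'

```text
t: 1.52
tool_pos: [0.3742, 0.3656, 0.2214]
tcp_rot: [[-0.961, 0.277, 0.0], [0.277, 0.961, 0.0], [-0.0, 0.0, -1.0]]
contact_force: [-0.1, -0.1, 0.3]
gripper_width: 0.0853
```

```bash
python3 -c "
from h import *
go([.505,.260,.20],73.9)"
```

```text
t 1.525 pos [0.3742 0.3656 0.2214] yaw 73.91 F [-0.1 -0.1  0.3] w 0.0853
dp [-0.1549 -0.0652  0.0214] ang [0.0003 0.0002 0.0002]
```

Request:
drive_tool --increments '[{"fingers": 0,"dp": [-0.052,-0.022,0.007],"angular": [0,0,0]},{"fingers": 0,"dp": [-0.104,-0.044,0.014],"angular": [0,0,0]},{"fingers": 0,"dp": [-0.155,-0.065,0.021],"angular": [0,0,0]},{"fingers": 0,"dp": [-0.155,-0.065,0.021],"angular": [0,0,0]},{"fingers": 0,"dp": [-0.155,-0.065,0.021],"angular": [0,0,0]}]'

```text
t: 2.15
tool_pos: [0.5033, 0.262, 0.2003]
tcp_rot: [[-0.961, 0.277, -0.0], [0.277, 0.961, 0.0], [0.001, 0.0, -1.0]]
contact_force: [-0.8, 0.7, 0.1]
gripper_width: 0.0854
```

```bash
python3 - <<'E'
from h import *
go([.505,.260,.093],73.9)
c=robot.camera("wrist"); save(c,"w1.png"); print(np.round(c["pose"],3).tolist(),c["fx"],c["cx"],c["cy"])
E
```

```text
t 2.15 pos [0.5033 0.262  0.2003] yaw 73.93 F [-0.8  0.7  0.1] w 0.0854
dp [-0.0022 -0.0014  0.1073] ang [ 0.0001 -0.0005  0.0005]
[[0.277, 0.909, 0.31, 0.423], [0.961, -0.262, -0.089, 0.284], [0.0, 0.323, -0.946, 0.344], [0.0, 0.0, 0.0, 1.0]] 371.64829954431775 316.09304690137765 237.84200423185055
```

View pics/w1.png

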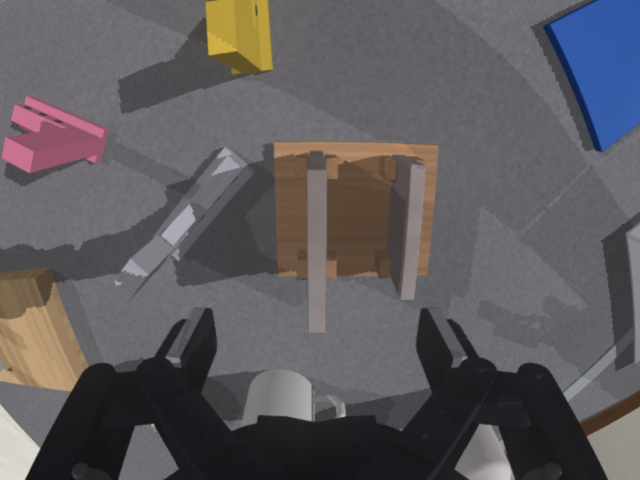

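Wrist view: the tall plaque's top edge is at column 317, rows 152–330. It is centred between the fingers (about 205 and 430) and parallel to the pads. Descending.

Request:
drive_tool --grip_force 60 --increments '[{"fingers": 0,"dp": [-0.002,-0.001,0.04],"angular": [0,0,0]},{"fingers": 0,"dp": [-0.002,-0.001,0.08],"angular": [0,0,0]},{"fingers": 0,"dp": [-0.002,-0.001,0.107],"angular": [0,0,0]},{"fingers": 60,"dp": [-0.002,-0.001,0.107],"angular": [0,0,0]},{"fingers": 120,"dp": [-0.002,-0.001,0.107],"angular": [0,0,0]}]'

```text
t: 2.82
tool_pos: [0.5055, 0.2608, 0.0946]
tcp_rot: [[-0.961, 0.276, 0.001], [0.276, 0.961, 0.001], [-0.001, 0.001, -1.0]]
contact_force: [-0.2, -1.0, 1.2]
gripper_width: 0.0516
```

Request:
drive_tool --increments '[{"fingers": 255,"dp": [0,0,0],"angular": [0,0,0]},{"fingers": 255,"dp": [0,0,0],"angular": [0,0,0]},{"fingers": 255,"dp": [0,0,0],"angular": [0,0,0]},{"fingers": 255,"dp": [0,0,0],"angular": [0,0,0]},{"fingers": 255,"dp": [0,0,0],"angular": [0,0,0]}]'

```text
t: 3.45
tool_pos: [0.5057, 0.2605, 0.0941]
tcp_rot: [[-0.961, 0.277, 0.001], [0.277, 0.961, 0.001], [-0.001, 0.001, -1.0]]
contact_force: [-1.3, 1.2, 7.4]
gripper_width: 0.0116
```

Request:
drive_tool --increments '[{"fingers": 255,"dp": [0,0,-0.025],"angular": [0,0,0]},{"fingers": 255,"dp": [0,0,-0.06],"angular": [0,0,0]},{"fingers": 255,"dp": [0,0,-0.1],"angular": [0,0,0]},{"fingers": 255,"dp": [0,0,-0.14],"angular": [0,0,0]},{"fingers": 255,"dp": [0,0,-0.155],"angular": [0,0,0]}]'

```text
t: 4.08
tool_pos: [0.5057, 0.2602, 0.2506]
tcp_rot: [[-0.961, 0.277, 0.002], [0.277, 0.961, 0.001], [-0.002, 0.002, -1.0]]
contact_force: [0.2, 0.4, -4.5]
gripper_width: 0.0112
```

```bash
python3 - <<'E'
from h import *
go([.539,-.2315,.25],80)
E
```

```text
t 4.075 pos [0.5057 0.2602 0.2506] yaw 73.91 F [ 0.2  0.4 -4.5] w 0.0112
dp [-1.683e-01 -4.631e-01  1.000e-04] ang [ 0.0017  0.0019 -0.1064]
```

Request:
drive_tool --increments '[{"fingers": 255,"dp": [-0.014,-0.04,0],"angular": [0,0,-0.02]},{"fingers": 255,"dp": [-0.032,-0.09,0],"angular": [0,0,-0.04]},{"fingers": 255,"dp": [-0.051,-0.14,0],"angular": [0,0,-0.06]},{"fingers": 255,"dp": [-0.069,-0.19,0],"angular": [0,0,-0.08]},{"fingers": 255,"dp": [-0.087,-0.24,0],"angular": [0,0,-0.106]}]'

```text
t: 4.7
tool_pos: [0.5222, 0.0035, 0.2485]
tcp_rot: [[-0.985, 0.173, 0.0], [0.173, 0.985, -0.0], [-0.0, -0.0, -1.0]]
contact_force: [1.1, -0.9, -3.8]
gripper_width: 0.0116
```

```bash
python3 - <<'E'
from h import *
go([.539,-.2315,.25],80)
E
```

```text
t 4.7 pos [0.5222 0.0035 0.2485] yaw 80.03 F [ 1.1 -0.9 -3.8] w 0.0116
dp [-0.0572 -0.2286 -0.0014] ang [-0.0002  0.0001  0.0006]
```

Request:
drive_tool --increments '[{"fingers": 255,"dp": [-0.014,-0.056,0],"angular": [0,0,0]},{"fingers": 255,"dp": [-0.028,-0.112,0],"angular": [0,0,0]},{"fingers": 255,"dp": [-0.042,-0.168,0],"angular": [0,0,0]},{"fingers": 255,"dp": [-0.054,-0.215,0],"angular": [0,0,0]},{"fingers": 255,"dp": [-0.057,-0.228,0],"angular": [0,0,0]}]'

```text
t: 5.32
tool_pos: [0.5381, -0.2324, 0.2481]
tcp_rot: [[-0.984, 0.178, -0.001], [0.178, 0.984, -0.001], [0.001, -0.001, -1.0]]
contact_force: [-0.5, -0.1, -3.2]
gripper_width: 0.0114
```

Request:
drive_tool --increments '[{"fingers": 255,"dp": [0,0,0.02],"angular": [0,0,0]},{"fingers": 255,"dp": [0,0,0.04],"angular": [0,0,0]},{"fingers": 255,"dp": [0,0,0.06],"angular": [0,0,0]},{"fingers": 255,"dp": [0,0,0.08],"angular": [0,0,0]},{"fingers": 255,"dp": [0,0,0.08],"angular": [0,0,0]}]'

```text
t: 5.95
tool_pos: [0.5385, -0.2283, 0.1676]
tcp_rot: [[-0.985, 0.173, -0.002], [0.173, 0.985, 0.001], [0.002, 0.001, -1.0]]
contact_force: [0.0, -0.6, -3.3]
gripper_width: 0.0115
```

```bash
python3 - <<'E'
from h import *
go([.539,-.2315,.125],80)
ims=[]
for n in ["side","wrist","top"]:
    c=robot.camera(n); ims.append(cv2.cvtColor(c["pixels"],cv2.COLOR_RGB2BGR))
    if n=="wrist": continue
    P,u,v=pts(c)
    e=np.array([-.1736,-.9848,0]); f=np.array([.9848,-.1736,0]); d=P-[.539,-.2315,0]
    a,b,z=d@e,d@f,P[:,2]
    m=(abs(a)<.03)&(abs(b)<.065)&(z>.05)&(z<.115)&(a<.006)
    if m.sum()>20: print(n,"front face jig x",np.round(np.percentile(a[m],[5,25,50,75,95])*1e3,1),"y",np.round(np.percentile(b[m],[0.5,99.5])*1e3,1),"z",np.round(np.percentile(z[m],[.5,99.5])*1e3,1), "slope",np.round(np.linalg.lstsq(np.c_[b[m],z[m],np.ones(m.sum())],a[m],rcond=None)[0],3))
s=cv2.resize(ims[0][230:430,320:540],(440,400)); w=cv2.resize(ims[1],(360,270))
o=np.zeros((400,800,3),np.uint8); o[:,:440]=s; o[:270,440:]=w; cv2.imwrite("pics/j1.png",o)
E
```

```text
t 5.95 pos [ 0.5385 -0.2283  0.1676] yaw 80.03 F [ 0.  -0.6 -3.3] w 0.0115
dp [-0.0012 -0.0031  0.0426] ang [ 0.0006 -0.0022  0.0005]
side front face jig x [-5.1  2.3  2.7  3.1  3.5] y [-57.5  52.2] z [ 84.6 114.9] slope [ 0.037  0.03  -0.001]
top front face jig x [-9.1 -8.5 -8.2 -7.9 -7.2] y [-55.4  53.2] z [ 82. 115.] slope [-0.003 -0.005 -0.008]
```

View pics/j1.png

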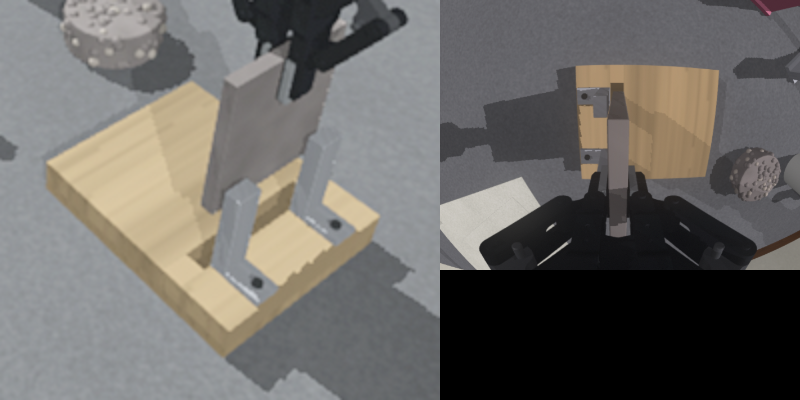

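Side view: the plaque hangs upright and parallel to the slot, with its lower corner at about (207,205) in the crop. It sits about 3 mm towards the front of the slot centre. I'll correct that and lower it.

Request:
drive_tool --increments '[{"fingers": 255,"dp": [-0.001,-0.003,0.01],"angular": [0,-0.002,0]},{"fingers": 255,"dp": [-0.001,-0.003,0.025],"angular": [0,-0.002,0]},{"fingers": 255,"dp": [-0.001,-0.003,0.04],"angular": [0,-0.002,0]},{"fingers": 255,"dp": [-0.001,-0.003,0.043],"angular": [0,-0.002,0]},{"fingers": 255,"dp": [-0.001,-0.003,0.043],"angular": [0,-0.002,0]}]'

```text
t: 6.72
tool_pos: [0.5394, -0.2322, 0.1252]
tcp_rot: [[-0.985, 0.174, 0.002], [0.174, 0.985, -0.0], [-0.002, -0.0, -1.0]]
contact_force: [-0.1, 0.1, -4.0]
gripper_width: 0.0109
```

```bash
cat > m.py <<'E'
from h import *
def face(n,zlo,zhi=.115):
    c=robot.camera(n); P,u,v=pts(c)
    e=np.array([-.1736,-.9848,0]); f=np.array([.9848,-.1736,0]); d=P-[.539,-.2315,0]
    a,b,z=d@e,d@f,P[:,2]
    def rep(l,m):
        if m.sum()>20: print(n,l,m.sum(),"jig x",np.round(np.percentile(a[m],[5,50,95])*1e3,1),"y",np.round(np.percentile(b[m],[0.5,99.5])*1e3,1),"z",np.round(np.percentile(z[m],[.5,99.5])*1e3,1))
    for lo in np.arange(zlo,zhi,.02):
        rep("plaque band",(abs(b)<.057)&(z>lo)&(z<lo+.02)&(a<(.002 if n=="top" else .02))&(a>-.03)&((n=="top")|(abs(b)<.031)))
    rep("rib L",(abs(b+.044)<.012)&(a>.005)&(a<.04)&(z>.106)&(z<.116))
    rep("rib R",(abs(b-.044)<.012)&(a>.005)&(a<.04)&(z>.106)&(z<.116))
    rep("plate",(z>.028)&(z<.036)&(abs(b)<.1)&(abs(a)<.2))
    return c
E
python3 - <<'E'
from m import *
go([.539,-.2315,.096],80)
face("top",.05); face("side",.05)
E
```

```text
t 6.725 pos [ 0.5394 -0.2322  0.1252] yaw 79.99 F [-0.1  0.1 -4. ] w 0.0109
dp [0.0006 0.0006 0.0292] ang [-0.      0.0018 -0.0002]
top plaque band 111 jig x [-5.7 -5.  -4.2] y [-54.2  53.6] z [50.  69.7]
top plaque band 117 jig x [-5.7 -4.8 -3.8] y [-54.6  54.7] z [70.2 89.7]
top plaque band 127 jig x [-5.5 -4.8 -4. ] y [-54.7  54.3] z [ 90.2 109.8]
top plaque band 124 jig x [-5.7 -4.8 -3.9] y [-54.7  53.7] z [110.2 129.6]
top plate 6012 jig x [-138.5  -69.3   27.2] y [-84.1  84.5] z [28.1 35.6]
side plaque band 121 jig x [6.1 6.7 7.5] y [-8.2 30.9] z [50.3 69.7]
side plaque band 148 jig x [6.1 6.8 7.5] y [-12.2  30.5] z [70.2 89.8]
side plaque band 200 jig x [6.  6.8 7.4] y [-27.1  30.9] z [ 90.2 109.8]
side plaque band 132 jig x [6.2 6.9 9.6] y [-30.8  22.2] z [110.2 129.7]
side rib L 210 jig x [ 6.5 15.  21.9] y [-55.5 -32.4] z [106.1 115.8]
side rib R 183 jig x [ 6.6 15.3 22.2] y [32.3 54.9] z [106.2 115.7]
side plate 7147 jig x [-136.9  -57.6   50.2] y [-85.4  84. ] z [28.4 35.2]
```

Request:
drive_tool --increments '[{"fingers": 255,"dp": [0,0.001,0.008],"angular": [0,0.002,0]},{"fingers": 255,"dp": [0,0.001,0.014],"angular": [0,0.002,0]},{"fingers": 255,"dp": [0,0.001,0.02],"angular": [0,0.002,0]},{"fingers": 255,"dp": [0,0.001,0.024],"angular": [0,0.002,0]},{"fingers": 255,"dp": [0,0.001,0.026],"angular": [0,0.002,0]}]'

```text
t: 7.45
tool_pos: [0.5396, -0.2313, 0.0991]
tcp_rot: [[-0.985, 0.174, -0.0], [0.174, 0.985, -0.0], [0.0, -0.0, -1.0]]
contact_force: [0.6, -0.1, -4.1]
gripper_width: 0.0112
```

Request:
drive_tool --increments '[{"fingers": 255,"dp": [0,0,0.001],"angular": [0,0,0]},{"fingers": 255,"dp": [0,0,0.002],"angular": [0,0,0]},{"fingers": 255,"dp": [0,0,0.003],"angular": [0,0,0]},{"fingers": 255,"dp": [0,0,0.003],"angular": [0,0,0]},{"fingers": 255,"dp": [0,0,0.003],"angular": [0,0,0]}]'

```text
t: 8.07
tool_pos: [0.5396, -0.2313, 0.0964]
tcp_rot: [[-0.985, 0.174, 0.0], [0.174, 0.985, -0.0], [-0.0, -0.0, -1.0]]
contact_force: [-0.4, -0.2, -4.2]
gripper_width: 0.0112
```

Request:
drive_tool --increments '[{"fingers": 255,"dp": [0,-0.001,0],"angular": [0,0,0]},{"fingers": 255,"dp": [0,-0.002,0],"angular": [0,0,0]},{"fingers": 255,"dp": [0,-0.002,0.0005],"angular": [0,0,0]},{"fingers": 255,"dp": [0,-0.002,0.001],"angular": [0,0,0]},{"fingers": 255,"dp": [0,-0.002,0.001],"angular": [0,0,0]}]'

```text
t: 8.7
tool_pos: [0.5393, -0.2333, 0.0961]
tcp_rot: [[-0.985, 0.174, 0.0], [0.174, 0.985, -0.0], [-0.0, -0.0, -1.0]]
contact_force: [-5.3, 1.6, 12.9]
gripper_width: 0.0112
```

On the slot floor (vertical force +13 N). Releasing.

Request:
drive_tool --increments '[{"fingers": 225,"dp": [0,0,-0.001],"angular": [0,0,0]},{"fingers": 205,"dp": [0,0,-0.001],"angular": [0,0,0]},{"fingers": 180,"dp": [0,0,-0.001],"angular": [0,0,0]},{"fingers": 130,"dp": [0,0,-0.001],"angular": [0,0,0]},{"fingers": 80,"dp": [0,0,-0.001],"angular": [0,0,0]}]'

```text
t: 9.32
tool_pos: [0.5393, -0.2333, 0.0963]
tcp_rot: [[-0.985, 0.174, 0.0], [0.174, 0.985, -0.0], [-0.0, -0.0, -1.0]]
contact_force: [-0.2, 0.5, 0.1]
gripper_width: 0.058
```

Request:
drive_tool --increments '[{"fingers": 80,"dp": [0,0,-0.02],"angular": [0,0,0]},{"fingers": 60,"dp": [0,0,-0.05],"angular": [0,0,0]},{"fingers": 30,"dp": [0,0,-0.09],"angular": [0,0,0]},{"fingers": 0,"dp": [0,0,-0.13],"angular": [0,0,0]},{"fingers": 0,"dp": [0,0,-0.145],"angular": [0,0,0]}]'

```text
t: 9.95
tool_pos: [0.5398, -0.2335, 0.2436]
tcp_rot: [[-0.985, 0.174, 0.003], [0.174, 0.985, -0.001], [-0.003, -0.001, -1.0]]
contact_force: [-0.2, 0.3, 0.5]
gripper_width: 0.0851
```

```bash
python3 - <<'E'
from m import *
face("top",.05,.13); face("side",.05,.13)
go([.492,.118,.24],30)
E
```

```text
top plaque band 105 jig x [-4.6 -3.7 -3. ] y [-54.   19.7] z [50.1 69.8]
top plaque band 114 jig x [-4.4 -3.6 -2.7] y [-54.3  33.1] z [70.  89.8]
top plaque band 111 jig x [-4.5 -3.7 -2.6] y [-54.7  54.2] z [ 90.5 109.5]
top plaque band 146 jig x [-4.7 -3.6  0.7] y [-54.8  54.7] z [110.1 129.9]
top rib L 57 jig x [14.  17.6 22. ] y [-54.8 -33. ] z [106.1 114.3]
top plate 6361 jig x [-137.9  -65.1   41.3] y [-84.1  84.5] z [28.  35.6]
side plaque band 138 jig x [7.3 7.9 8.6] y [-10.4  30.4] z [50.2 70. ]
side plaque band 147 jig x [7.2 8.  8.6] y [-12.2  30.7] z [70.6 89.7]
side plaque band 200 jig x [7.1 7.9 8.6] y [-26.2  30.2] z [ 90.1 109.8]
side plaque band 252 jig x [7.1 7.8 8.5] y [-30.8  30.8] z [110.1 129.8]
side rib L 206 jig x [ 7.1 14.4 22.1] y [-55.8 -33.5] z [106.1 115.7]
side rib R 173 jig x [ 7.8 15.3 22.3] y [32.4 55.8] z [106.1 115.8]
side plate 7454 jig x [-136.9  -60.1   50. ] y [-85.4  84.2] z [28.5 35.3]
t 10.05 pos [ 0.5397 -0.2335  0.2428] yaw 79.97 F [-1.1  0.5  0.1] w 0.0855
dp [0.1082 0.3378 0.0023] ang [5.000e-04 2.600e-03 8.722e-01]
```

Request:
drive_tool --increments '[{"fingers": 0,"dp": [0.018,0.055,0],"angular": [0,0,0.15]},{"fingers": 0,"dp": [0.036,0.11,0],"angular": [0,0,0.3]},{"fingers": 0,"dp": [0.054,0.165,0],"angular": [0,0,0.45]},{"fingers": 0,"dp": [0.072,0.22,0],"angular": [0,0,0.6]},{"fingers": 0,"dp": [0.09,0.275,0],"angular": [0,0,0.75]}]'

```text
t: 10.68
tool_pos: [0.4977, 0.0548, 0.2405]
tcp_rot: [[-0.598, 0.802, -0.001], [0.802, 0.598, -0.0], [0.0, -0.001, -1.0]]
contact_force: [1.5, 0.3, -0.5]
gripper_width: 0.0856
```

```bash
python3 - <<'E'
from h import *
go([.492,.118,.20],30); print(np.round(robot.get_state()["joint_positions"],2))
E
```

```text
t 10.675 pos [0.4977 0.0548 0.2405] yaw 36.71 F [ 1.5  0.3 -0.5] w 0.0856
dp [0.0541 0.0332 0.0405] ang [-1.000e-03 -1.000e-04  1.171e-01]
[-0.21  0.59  0.07  1.74 -0.05  0.82  0.52]
```

Request:
drive_tool --increments '[{"fingers": 0,"dp": [0.035,0.021,0.01],"angular": [0,0,0.08]},{"fingers": 0,"dp": [0.054,0.033,0.03],"angular": [0,0,0.117]},{"fingers": 0,"dp": [0.054,0.033,0.04],"angular": [0,0,0.117]},{"fingers": 0,"dp": [0.054,0.033,0.04],"angular": [0,0,0.117]},{"fingers": 0,"dp": [0.054,0.033,0.04],"angular": [0,0,0.117]}]'

```text
t: 11.3
tool_pos: [0.4926, 0.1153, 0.2016]
tcp_rot: [[-0.504, 0.864, 0.0], [0.864, 0.504, -0.0], [-0.0, 0.0, -1.0]]
contact_force: [-0.6, 0.6, -0.9]
gripper_width: 0.0853
```

```bash
python3 - <<'E'
from h import *
go([.492,.118,.056],30)
c=robot.camera("wrist"); save(c,"w2.png")
E
```

```text
t 11.3 pos [0.4926 0.1153 0.2016] yaw 30.25 F [-0.6  0.6 -0.9] w 0.0853
dp [0.0027 0.0008 0.1456] ang [0.0002 0.0005 0.0043]
```

View pics/w2.png

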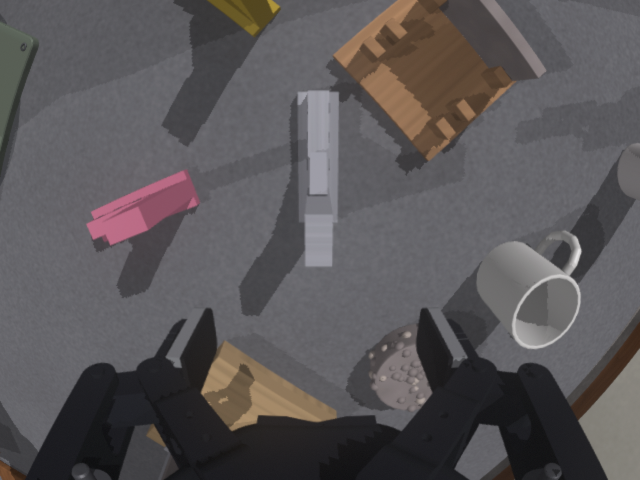

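The silver square's leg top is at pixel (319,243), centred between the fingers and aligned with the tool axis. Pink and yellow are clear to the left. Descending.

Request:
drive_tool --grip_force 80 --increments '[{"fingers": 0,"dp": [0.003,0.001,0.04],"angular": [0,0,0.004]},{"fingers": 0,"dp": [0.003,0.001,0.09],"angular": [0,0,0.004]},{"fingers": 0,"dp": [0.003,0.001,0.13],"angular": [0,0,0.004]},{"fingers": 0,"dp": [0.003,0.001,0.146],"angular": [0,0,0.004]},{"fingers": 100,"dp": [0.003,0.001,0.146],"angular": [0,0,0.004]}]'

```text
t: 11.98
tool_pos: [0.4918, 0.119, 0.0555]
tcp_rot: [[-0.501, 0.866, -0.0], [0.866, 0.501, -0.0], [-0.0, -0.0, -1.0]]
contact_force: [-0.3, 0.1, 1.2]
gripper_width: 0.0697
```

Request:
drive_tool --increments '[{"fingers": 255,"dp": [0,0,0],"angular": [0,0,0]},{"fingers": 255,"dp": [0,0,0],"angular": [0,0,0]},{"fingers": 255,"dp": [0,0,0],"angular": [0,0,0]},{"fingers": 255,"dp": [0,0,0],"angular": [0,0,0]},{"fingers": 255,"dp": [0,0,0],"angular": [0,0,0]}]'

```text
t: 12.6
tool_pos: [0.492, 0.1193, 0.0562]
tcp_rot: [[-0.501, 0.865, 0.001], [0.865, 0.501, 0.0], [-0.0, 0.001, -1.0]]
contact_force: [-1.5, -0.6, 14.1]
gripper_width: 0.0171
```

Request:
drive_tool --increments '[{"fingers": 255,"dp": [0,0,-0.02],"angular": [0,0,0]},{"fingers": 255,"dp": [0,0,-0.05],"angular": [0,0,0]},{"fingers": 255,"dp": [0,0,-0.09],"angular": [0,0,0]},{"fingers": 255,"dp": [0,0,-0.12],"angular": [0,0,0]},{"fingers": 255,"dp": [0,0,-0.125],"angular": [0,0,0]}]'

```text
t: 13.22
tool_pos: [0.4921, 0.1194, 0.1819]
tcp_rot: [[-0.501, 0.865, 0.003], [0.865, 0.501, 0.001], [-0.001, 0.003, -1.0]]
contact_force: [-0.7, -0.8, -3.3]
gripper_width: 0.0168
```

```bash
python3 - <<'E'
from h import *
go([.5466,-.1882,.17],-10); print(np.round(robot.get_state()["joint_positions"],2))
E
```

```text
t 13.225 pos [0.4921 0.1194 0.1819] yaw 30.08 F [-0.7 -0.8 -3.3] w 0.0168
dp [-0.2935 -0.1071  0.0118] ang [ 2.700e-03 -2.000e-04  6.996e-01]
[-0.36  0.68  0.1   1.8  -0.1   0.66  0.33]
```

Request:
drive_tool --increments '[{"fingers": 255,"dp": [-0.035,-0.013,0],"angular": [0,0,0.09]},{"fingers": 255,"dp": [-0.085,-0.031,0],"angular": [0,0,0.22]},{"fingers": 255,"dp": [-0.135,-0.05,0],"angular": [0,0,0.35]},{"fingers": 255,"dp": [-0.185,-0.068,0],"angular": [0,0,0.48]},{"fingers": 255,"dp": [-0.235,-0.086,0],"angular": [0,0,0.61]}]'

```text
t: 13.85
tool_pos: [0.5348, -0.1288, 0.1793]
tcp_rot: [[0.089, 0.996, -0.001], [0.996, -0.089, 0.0], [0.0, -0.001, -1.0]]
contact_force: [0.7, 1.0, -3.5]
gripper_width: 0.0169
```

```bash
python3 - <<'E'
from h import *
go([.5466,-.1882,.13],-10)
E
```

```text
t 13.85 pos [ 0.5348 -0.1288  0.1793] yaw -5.11 F [ 0.7  1.  -3.5] w 0.0169
dp [-0.0581  0.0171  0.0493] ang [-0.0013 -0.      0.0853]
```

Request:
drive_tool --increments '[{"fingers": 255,"dp": [-0.03,0.009,0.01],"angular": [0,0,0.05]},{"fingers": 255,"dp": [-0.053,0.015,0.025],"angular": [0,0,0.085]},{"fingers": 255,"dp": [-0.058,0.017,0.042],"angular": [0,0,0.085]},{"fingers": 255,"dp": [-0.058,0.017,0.049],"angular": [0,0,0.085]},{"fingers": 255,"dp": [-0.058,0.017,0.049],"angular": [0,0,0.085]}]'

```text
t: 14.48
tool_pos: [0.5469, -0.1853, 0.1309]
tcp_rot: [[0.168, 0.986, -0.001], [0.986, -0.168, 0.001], [0.0, -0.001, -1.0]]
contact_force: [0.6, 0.2, -3.0]
gripper_width: 0.0174
```

```bash
python3 - <<'E'
from m import *
go([.5466,-.1882,.09],-10)
c=face("top",.05,.13)
s=robot.camera("side")
e=np.array([-.1736,-.9848,0]); f=np.array([.9848,-.1736,0])
for n,c in (("top",c),("side",s)):
    P,u,v=pts(c); d=P-[.539,-.2315,0]; a,b,z=d@e,d@f,P[:,2]
    for l,m in dict(foot=(a<-.075)&(a>-.2)&(abs(b)<.03)&(z>.06)&(z<.11),leg=(abs(b)<.025)&(a>-.07)&(a<-.012)&(z>.1)&(z<.15)).items():
        if m.sum()>10:
            r=cv2.minAreaRect((np.c_[a,b][m]*1000).astype(np.float32)); print(n,l,m.sum(),np.round(r[0],1),np.round(r[1],1),round(r[2],1),"z",np.round(np.percentile(z[m],[1,50,99])*1e3,1))
o=np.hstack([cv2.resize(s["pixels"][180:430,300:540],(400,416)),cv2.resize(robot.camera("wrist")["pixels"],(400,416))])
cv2.imwrite("pics/j2.png",o[:,:,::-1])
E
```

```text
t 14.475 pos [ 0.5469 -0.1853  0.1309] yaw -9.66 F [ 0.6  0.2 -3. ] w 0.0174
dp [-0.0029  0.0002  0.0409] ang [-0.001  -0.0005  0.0059]
top plate 3940 jig x [-140.9  -82.6  -22.9] y [-84.1  84.6] z [28.  35.6]
top foot 734 [-111.7   -1.1] [72.4 36.5] 0.2 z [ 74.5  87.4 108.5]
top leg 104 [-61.8  -6. ] [16.1 36.2] 9.1 z [101.5 134.2 149. ]
side foot 859 [-112.1   -6.1] [28.7 73.9] 89.8 z [ 76.1  92.3 108. ]
side leg 669 [-44.5 -11. ] [45.5 26.9] 19.9 z [100.5 122.2 149.8]
```

View pics/j2.png

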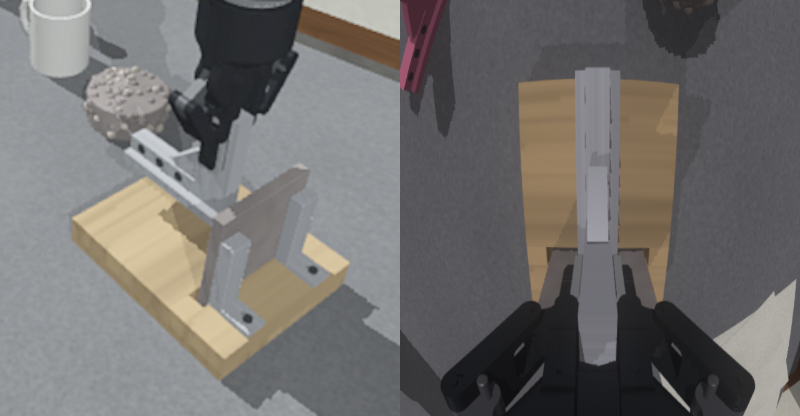

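Side view: the plaque stands upright at the ribs, and the square hangs level in front of it with its foot to -x over the plate. Wrist view: the square is centred and parallel to the jig. Lowering.

Request:
drive_tool --increments '[{"fingers": 255,"dp": [0,0.001,0.012],"angular": [0,0,0.006]},{"fingers": 255,"dp": [0,0.001,0.024],"angular": [0,0,0.006]},{"fingers": 255,"dp": [0,0.001,0.034],"angular": [0,0,0.006]},{"fingers": 255,"dp": [0,0.001,0.04],"angular": [0,0,0.006]},{"fingers": 255,"dp": [0,0.001,0.04],"angular": [0,0,0.006]}]'

```text
t: 15.25
tool_pos: [0.5478, -0.1866, 0.0909]
tcp_rot: [[0.175, 0.985, -0.001], [0.985, -0.175, 0.0], [-0.0, -0.001, -1.0]]
contact_force: [0.5, 0.3, -3.8]
gripper_width: 0.0174
```

```bash
cat > m2.py <<'E'
from m import *
e=np.array([-.1736,-.9848,0]); f=np.array([.9848,-.1736,0])
def sq():
  for n in ("top","side"):
    c=robot.camera(n)
    P,u,v=pts(c); d=P-[.539,-.2315,0]; a,b,z=d@e,d@f,P[:,2]
    for l,m in dict(flange=(a<-.05)&(a>-.2)&(abs(abs(b)-.0135)<.003)&(z>.034)&(z<.05),foottop=(a<-.075)&(a>-.2)&(abs(b)<.006)&(z>.045)&(z<.072)).items():
        if m.sum()>15:
            k=np.linalg.lstsq(np.c_[a[m]+.09,b[m],np.ones(m.sum())],z[m],rcond=None)[0]; q=z[m]-np.c_[a[m]+.09,b[m],np.ones(m.sum())]@k
            print(n,l,m.sum(),"z med",round(np.median(z[m])*1e3,1),"dz/dx,dz/dy",np.round(k,4),"rms",round(q.std()*1e3,1),"xmin",round(np.percentile(a[m],1)*1e3,1))
E
python3 -c "
from m2 import *
go([.5466,-.1882,.088],-10); sq()"
```

```text
t 15.25 pos [ 0.5478 -0.1866  0.0909] yaw -10.08 F [ 0.5  0.3 -3.8] w 0.0174
dp [-0.0018 -0.0009  0.0029] ang [-0.0007  0.0001 -0.0015]
top flange 273 z med 43.3 dz/dx,dz/dy [0.0066 0.0152 0.0434] rms 2.2 xmin -146.2
top foottop 214 z med 59.8 dz/dx,dz/dy [0.1173 0.0306 0.0634] rms 3.4 xmin -146.3
side flange 182 z med 45.1 dz/dx,dz/dy [0.0013 0.6553 0.0534] rms 2.4 xmin -145.6
side foottop 169 z med 61.4 dz/dx,dz/dy [ 0.0529 -0.0198  0.0633] rms 1.9 xmin -145.6
```

Request:
drive_tool --increments '[{"fingers": 255,"dp": [0,0,0.001],"angular": [0,0,0]},{"fingers": 255,"dp": [0,0,0.002],"angular": [0,0,0]},{"fingers": 255,"dp": [0,0,0.003],"angular": [0,0,0]},{"fingers": 255,"dp": [0,0,0.0035],"angular": [0,0,0]},{"fingers": 255,"dp": [0,0,0.0035],"angular": [0,0,0]}]'

```text
t: 15.98
tool_pos: [0.5481, -0.1866, 0.0883]
tcp_rot: [[0.175, 0.985, 0.0], [0.985, -0.175, -0.0], [-0.0, 0.0, -1.0]]
contact_force: [-2.0, 1.2, 4.9]
gripper_width: 0.0171
```

The foot touches the plate. Sliding towards the plaque.

Request:
drive_tool --increments '[{"fingers": 255,"dp": [-0.004,0,0],"angular": [0,0,0]},{"fingers": 255,"dp": [-0.008,0,0],"angular": [0,0,0]},{"fingers": 255,"dp": [-0.012,0,0],"angular": [0,0,0]},{"fingers": 255,"dp": [-0.016,0,0],"angular": [0,0,0]},{"fingers": 255,"dp": [-0.018,0,0],"angular": [0,0,0]}]'

```text
t: 16.6
tool_pos: [0.5453, -0.2042, 0.0883]
tcp_rot: [[0.175, 0.985, 0.001], [0.985, -0.175, 0.0], [0.0, 0.001, -1.0]]
contact_force: [0.9, 5.7, 8.9]
gripper_width: 0.0174
```

Request:
drive_tool --increments '[{"fingers": 255,"dp": [-0.001,0,0],"angular": [0,0,0]},{"fingers": 255,"dp": [-0.002,0,0],"angular": [0,0,0]},{"fingers": 255,"dp": [-0.003,0,0],"angular": [0,0,0]},{"fingers": 255,"dp": [-0.004,0,0],"angular": [0,0,0]},{"fingers": 255,"dp": [-0.004,0,0],"angular": [0,0,0]}]'

```text
t: 17.23
tool_pos: [0.5446, -0.2081, 0.0883]
tcp_rot: [[0.175, 0.985, 0.001], [0.985, -0.175, 0.0], [0.0, 0.001, -1.0]]
contact_force: [0.1, 3.0, 6.2]
gripper_width: 0.0174
```

Request:
drive_tool --increments '[{"fingers": 255,"dp": [-0.0005,0,0],"angular": [0,0,0]},{"fingers": 255,"dp": [-0.001,0,0],"angular": [0,0,0]},{"fingers": 255,"dp": [-0.0015,0,0],"angular": [0,0,0]},{"fingers": 255,"dp": [-0.002,0,0],"angular": [0,0,0]},{"fingers": 255,"dp": [-0.002,0,0],"angular": [0,0,0]}]'

```text
t: 17.85
tool_pos: [0.5445, -0.209, 0.0883]
tcp_rot: [[0.174, 0.985, 0.001], [0.985, -0.174, 0.002], [0.002, 0.001, -1.0]]
contact_force: [0.3, 8.6, 8.8]
gripper_width: 0.0169
```

Request:
drive_tool --increments '[{"fingers": 255,"dp": [-0.0005,0,0.0005],"angular": [0,0,0]},{"fingers": 255,"dp": [-0.001,0,0.001],"angular": [0,0,0]},{"fingers": 255,"dp": [-0.0015,0,0.001],"angular": [0,0,0]},{"fingers": 255,"dp": [-0.002,0,0.001],"angular": [0,0,0]},{"fingers": 255,"dp": [-0.002,0,0.001],"angular": [0,0,0]}]'

```text
t: 18.48
tool_pos: [0.5445, -0.209, 0.0882]
tcp_rot: [[0.173, 0.985, 0.002], [0.985, -0.173, 0.004], [0.005, 0.001, -1.0]]
contact_force: [-3.6, 22.8, 30.9]
gripper_width: 0.017
```

```bash
python3 - <<'E'
from m2 import *
go([.5466,-.1882,.088],-10); sq(); face("top",.05,.13); c=face("side",.05,.13)
o=np.hstack([cv2.resize(c["pixels"][180:430,300:540],(400,416),interpolation=cv2.INTER_CUBIC),cv2.resize(robot.camera("wrist")["pixels"],(400,416))])
cv2.imwrite("pics/j3.png",o[:,:,::-1])
E
```

```text
t 18.475 pos [ 0.5445 -0.209   0.0882] yaw -9.96 F [-3.6 22.8 30.9] w 0.017
dp [ 0.0208 -0.0015  0.0003] ang [ 0.0008 -0.0045  0.0006]
top flange 214 z med 40.9 dz/dx,dz/dy [0.0072 0.0097 0.0406] rms 2.3 xmin -137.5
top foottop 161 z med 57.2 dz/dx,dz/dy [0.004  0.0225 0.057 ] rms 2.2 xmin -124.0
side flange 153 z med 42.1 dz/dx,dz/dy [0.0022 0.5433 0.049 ] rms 2.0 xmin -124.9
side foottop 153 z med 58.6 dz/dx,dz/dy [0.     0.0444 0.0585] rms 1.2 xmin -123.1
top plate 4399 jig x [-140.1  -80.8  -17.3] y [-84.1  84.5] z [28.1 35.4]
side plaque band 135 jig x [7.3 8.  8.6] y [-10.8  30.7] z [50.4 69.9]
side plaque band 148 jig x [7.3 8.  8.5] y [-14.   30.3] z [70.5 89.8]
side plaque band 237 jig x [-26.3   7.9   8.7] y [-27.5  30.6] z [ 90. 110.]
side plaque band 338 jig x [-19.1   7.7   8.7] y [-30.3  30.3] z [110.1 129.8]
side rib L 212 jig x [ 7.2 15.  21.9] y [-55.7 -32.9] z [106.3 115.5]
side rib R 166 jig x [ 8.  15.3 22. ] y [32.2 55.2] z [106.1 115.8]
side plate 5754 jig x [-137.4  -30.4   51.5] y [-85.4  83.4] z [28.3 35.6]
```

View pics/j3.png

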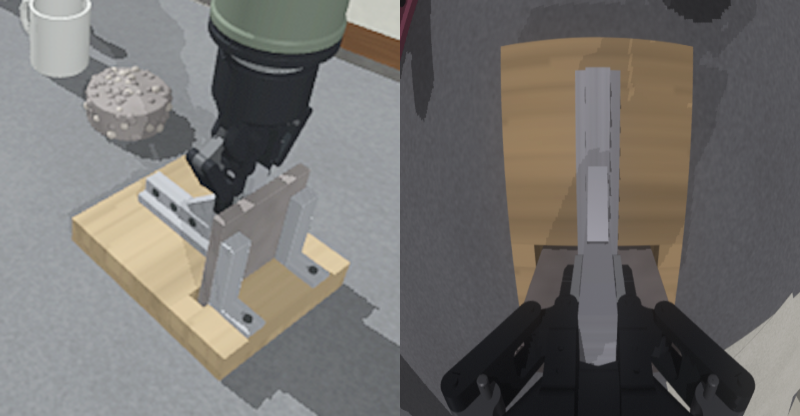

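The square's foot is flat, its leg is against the plaque, and the plaque's rear face (jig x 8.0) is in the rib plane. The hand leans about 0.25° under load, so I'll counter that and press slightly harder.

Request:
drive_tool --increments '[{"fingers": 255,"dp": [-0.0005,0,0],"angular": [0,-0.002,0]},{"fingers": 255,"dp": [-0.001,0,0],"angular": [0,-0.004,0]},{"fingers": 255,"dp": [-0.0015,0,0],"angular": [0,-0.006,0]},{"fingers": 255,"dp": [-0.0015,0,0],"angular": [0,-0.006,0]},{"fingers": 255,"dp": [-0.0015,0,0],"angular": [0,-0.006,0]}]'

```text
t: 19.35
tool_pos: [0.5445, -0.2091, 0.0882]
tcp_rot: [[0.172, 0.985, 0.001], [0.985, -0.172, 0.0], [0.0, 0.0, -1.0]]
contact_force: [-2.1, 30.6, 33.5]
gripper_width: 0.0174
```

```bash
python3 - <<'E'
from m2 import *
s=robot.get_state(); print(np.round(s["tcp_rot"],4).tolist(),np.round(s["ft_torque"],2))
go([.5466,-.1882,.088],-10); sq(); face("side",.05,.1)
E
```

```text
[[0.1722, 0.9851, 0.0006], [0.9851, -0.1722, 0.0003], [0.0004, 0.0005, -1.0]] [ 6.36  0.51 -0.16]
t 19.35 pos [ 0.5445 -0.2091  0.0882] yaw -9.92 F [-2.1 30.6 33.5] w 0.0174
dp [ 0.021  -0.0015  0.0002] ang [ 0.0005 -0.0004  0.0014]
top flange 206 z med 40.8 dz/dx,dz/dy [0.0124 0.0043 0.0406] rms 2.3 xmin -138.3
top foottop 164 z med 56.6 dz/dx,dz/dy [ 0.0044 -0.0232  0.0567] rms 2.4 xmin -124.0
side flange 154 z med 42.2 dz/dx,dz/dy [0.0065 0.4335 0.0477] rms 1.9 xmin -124.6
side foottop 153 z med 58.5 dz/dx,dz/dy [ 0.0017 -0.0197  0.0585] rms 0.8 xmin -123.5
side plaque band 132 jig x [7.2 8.  8.6] y [-10.3  30.8] z [50.2 70. ]
side plaque band 149 jig x [7.2 7.9 8.6] y [-13.7  30.9] z [70.2 89.9]
side plaque band 232 jig x [-26.4   7.9   8.7] y [-27.9  30.3] z [ 90.1 109.9]
side rib L 209 jig x [ 7.2 14.6 22.2] y [-55.8 -32.8] z [106.2 115.6]
side rib R 171 jig x [ 7.7 15.3 22.1] y [32.1 54.7] z [106.2 115.4]
side plate 5744 jig x [-137.4  -30.5   51.5] y [-85.6  82.8] z [28.4 35.6]
```

```bash
python3 -c "
from bench import robot
print(robot.finish_job())"
```

```text
the job is handed in; nothing more can be done
None
```

The job is handed in, at about 19.4 s of the 64 s allowed. The tall plaque is standing in the jig slot on its lower edge, released. The silver setting square is flat on the plate at the middle of the plaque, still gripped and pressing the plaque against the ribs.

**Last checks:**
- **Push:** about 31 N towards the ribs and 33 N down, with the tool vertical to within 0.05°.
- **Plaque:** its rear face is upright to within the depth-camera noise. It sits at jig x ≈ 8 mm, level with the measured rib fronts (about 7–8 mm).
- **Square:** tightening the push moved it no further. The foot's slopes in x are near zero (0.2–1.2 %, within noise), and its heel is at about jig x = -4 mm, against the plaque's front face.

**Disagreements:** the side camera put the foot about 1.5 mm higher than the top camera did. My jig-frame readings were about 1 mm off the stated rib plane. Both are within the 2 mm calibration.

I did not measure the spare plaque, mug and sample again after the moves. I did not touch them.

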